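# Check a trolley brake lever against its stop

## Robot

A 6-joint arm with a two-finger parallel gripper is mounted at the origin on a cart in front of the work surface, level with it; the furniture and walls round the work are solid. World frame = base frame: x ahead of the robot, y to its left, z up, the work surface at z = 0. Lengths are in m, angles in degrees, forces in N, time in s.
With the tool pointing down it reaches from about 0.25 to 0.725 m from the base axis. Payload 9.7 kg.
Tool frame: the origin (TCP) lies at the very end of the fingers, on their centre line; the grasp point (between the pads) lies grasp_offset behind it (grasp_offset is the distance from the TCP to the grasp point, in m); z points along the fingers, y is the line along which they close (so a half turn about z gives the same grasp; the last joint's range is limited). The gripper opens to 85 mm and grips with 20 to 120 N. Pads are 22 mm wide; open, the fingers measure 114 mm over their backs; the gripper's body (76 mm by 85 mm) begins 54 mm behind the grasp point. The pads swing forward as they close: fully open they stand 13 mm farther back than shut.
Start: joints at [-70.245, 4.979, 10.078, 95.1, 0, 90], TCP at [0.186, -0.518, 0.231] pointing down, gripper open.
Joint ranges: [-179.16, 179.16], [-48.56, 103.87], [-65.8, 70.77], [-126.05, 130.52], [-82.76, 87.17], [-180, 180]. Speed limits (degrees/s): [127.2, 127.2, 147.25, 180, 180, 180].

## Interface

Orientations are given as [roll, pitch, yaw] about the fixed x, y, z axes, in that order (R = Rz(yaw) Ry(pitch) Rx(roll)).
In Python, from workcell import get_obs, camera, calibration, job_done, recognise, cut_out, mark_of, grasp_offset gives the robot as it stands.
- The arm moves only by the tool servo_tool, never from a script. Its argument "moves" is a list of rows, each a list of 3 entries, a list of its own where there are three numbers: the turn, a rotation vector about the tool's x, y, z in degrees, then the shift along the tool's x, y, z in m, then the opening in per cent of the stroke, from 0 (shut) to 100 (fully open). In form: [[[ax, ay, az], [x, y, z], claw], ...]. A call has 1 to 12 rows; each row shifts and turns the commanded pose from where the row before left it, along the tool's axes as they then stand; what a row does not reach is not made up. A row lasts 1/10 s, in which the tool goes at most 50 mm and 8.59 degrees, less where a joint would pass 70% of its speed; a pose out of reach is approached as far as the arm can. A call is refused whole if a number of a shift passes 0.05 or a number of a turn 8.59, either way. A call with a gripper value outside its range is refused whole. The fingers move at their own pace and stop on an object; "force" is the grip in N (left out, the last holds). Time passes only in rows, so rows that do not move let the fingers close. It gives the time, the measured TCP pose, the force, the opening and the grip force at its end, in the units of the state.
- get_obs(): the state, without advancing time (a new reading comes with each control period).
- camera(name): name is "scene" or "top" or "wrist"; returns (picture, depth): 400x640x3 uint8, red, green, blue; 400x640 float32, m along the optical axis (not along the pixel's ray), 0 where there is no reading.
- calibration(name): a dict with "camera_matrix" (3x3 intrinsics, pixels), "dist" ([k1, k2, p1, p2, k3] as OpenCV has them; the pictures are not rectified), "R" (3x3) and "t" (3): a world point X has camera coordinates R X + t. Camera axes: x right, y down, z forward; pixel columns grow to the right and rows downward; lengths in m; the calibration is good to about 2 mm. A picture is of the moment at which its call begins: read the wrist's pose just before it. calibration takes no time and is no camera call; for the wrist camera it gives the pose at the moment of the call.
- job_done(): hands the job in; it is judged then, once.
Trained networks look in the newest picture that a camera, given by its name, has taken for a name from the list of things; names that differ only in an ending like _2 or _b are one class to them, and where a whole thing is asked for, a point or a joint stands for the part that bears it (a point fixed in the world has none). Each returns a list of dicts, best first, with "score" (0 to 1); they miss things now and then, are a little off and sometimes report something else, mostly with a low value. They report only what shows in the picture. A call takes as long as a camera call.
- recognise(name, camera): "xyz" ([x, y, z] in m, in the coordinates of the camera as it stood for that picture, good to about 4 mm: the middle of the surface that is visible of it).
- cut_out(name, camera): "mask" (400x640 bool, what is visible of it).
- mark_of(name, camera): "xyz" ([x, y, z] in m, in the coordinates of the camera as it stood for that picture, good to about 4 mm: a listed point, or the origin of a listed thing).
The state is a dict: "time": time; "q": joint angles; "qd": joint speeds; "joint_efforts": joint torques, N m; "ee_pos": TCP position; "tcp_rot": TCP orientation; "wrist_force": force on the tool from outside, world axes, zero at the start; "torque": the same for the moment, N m; "opening": finger opening in m; "grasp_force": force on a finger pad.
Only numpy, scipy, OpenCV 4.12 (cv2) and the standard library are available. Lean on these libraries where they do the work, as an engineer would, in place of code of your own. Each camera call takes 0.05 s, during which the arm holds its last target. There are 200 camera calls.

## Task

The brake lever of a trolley push bar is set up in the bench stand for its travel check. With the outside of the fingers, never pinching the lever or touching the bar's grip, press the lever in towards the bar until it comes up against its stop screw, and let it spring right back out by itself to settle it. Then press it in to the stop once more, firmly but without forcing it, and finish while still pushing it against the stop so that the gap to the bar can be measured; leave everything lying around where it is.

Things in the scene. Friction and masses are not known exactly. Their poses are not given: they have to be found in the camera images.
- lever_swing (a joint): swing of the brake lever about its upright pivot, rad: 0 = sprung right out, grows as it is pressed in. It meets the stop screw between 0.24 and 0.36, short of the bar, which its ball end would reach at about 0.44. The return spring resists with about 3 N at lever_face when out, 5 to 6 N at the stop; let go, the lever springs back to 0 at once
- brake_lever: aluminium lever blade with a ball end, 140 mm long, 13.5 mm high, 8 mm thick, lying level at the robot's side of the bar, 95 mm above the worktop. Origin on its upright pivot; its z points up, its y runs along the blade from the pivot to the ball end, its x is the way the blade moves when pressed, towards the bar. Pressing turns it clockwise seen from above
- lever_face (a point): middle of the place where fingers press: on the outer face of the blade (the face away from the bar), 95 mm from the pivot along the blade (and 14 mm to the -x side of the lever's y axis), half-way up the blade (95 mm above the worktop); axes as the lever's. From the lever right out, this point moves 23 to 34 mm to the stop
- lever_end (a point): centre of the 19 mm ball at the free end of the lever, 130 mm from the pivot along the blade; the blade's last 25 mm bend away from the bar
- push_bar: the fixed bar: 22 mm steel tube carrying a black ribbed rubber grip (32 mm thick, 134 mm long, with flanges up to 42 mm) behind the lever, and the black lever bracket. Its axis is level, 95 mm above the worktop, parallel to the stand's y axis and 20 mm from the stand's origin along the stand's x. Do not touch it
- grip_mid (a point): point on the bar's axis, half-way along the grip, opposite the place where the lever is pressed; the grip's surface is 16 mm from it. With the lever right out the blade stands about 45 mm off that surface, at the stop 12 to 23 mm
- stop_screw: 6 mm steel screw through the lever bracket that stops the lever's heel; where it is set differs each time. Origin at its tip, shank level along the bar. There the lever goes solid: a push kept up well beyond the spring's 6 N (10 to 20 N at the fingers) holds it against the screw; merely staying in place may not
- check_stand: bench stand, fixed: grey foot plate 104 x 124 x 14 mm with two aluminium tube clamps up to 115 mm above the worktop. Origin under the centre of the plate; x points away from the robot (square to the bar), y along the bar towards the grip, z up
- oil_bottle: bystander, loose: yellow oil bottle with a red spout, 49 mm across, 150 mm tall, upright behind the bar; origin at the centre of its underside
- calliper: bystander, loose: steel calliper, 255 x 74 x 14 mm, lying in front of the stand, to the right of the place where the fingers come down; origin at the middle of its underside, long along its x
- tape_black: bystander, loose: roll of black tape, 68 mm across, 19 mm high, lying to the left of the lever; origin at the centre of its underside

How it is judged (in metres and radians):
On the way, in this order (a step that is already met when the one before it is completed fails the run):
1. the lever is pressed in against its stop screw by the fingers (contact force between brake_lever and stop_screw above 3 N and contact force between the fingers and brake_lever above 2 N), for 0.2 s.
2. the lever is let go and has sprung right back out (value of joint lever_swing below 0.03 rad and contact force between the fingers and brake_lever below 0.2 N), for 0.2 s.
At the end, for the whole second after the job is handed in: at the end, and through the second after it, the fingers hold the lever at rest against its stop screw (more than 3 N on the screw, more than 2 N of finger push, lever turning slower than 0.05 rad/s) (all of step 1 and velocity of joint lever_swing below 0.05 rad/s); the arm keeps its last pose, push and grip.
It fails at once if the lever is pinched or straddled by the fingers instead of being pressed with their outside (contact force between the fingers and brake_lever above 1 N and x of the grasp point in the frame of brake_lever above -0.016 m).
It fails at once if the lever is forced (pressed with more than 50 N) (contact force between any of the fingers, the arm and brake_lever above 50 N).
It fails at once if the bar or its grip is touched (contact force between any of the fingers, the arm and push_bar above 1 N).
It fails at once if a bystander is moved by more than 15 mm (distance of any of oil_bottle, calliper, tape_black from where it was at the start of the episode above 0.015 m).
It also fails if it takes over 54 s, if anything falls off the work surface, if the arm or the gripper's body presses on something with over 40 N, if the wrist force passes 120 N, or if a joint passes its speed limit or range.

## Working session

There is one attempt and no reset: what is moved stays moved. The work goes in short steps, Python scripts to look and compute and a tool call to move; the robot and the scene stay as the last step left them, time stands still between calls to the robot, and variables do not carry over. Pictures are saved under pics/ and viewed, at most 10 in all, crops included, and the job is handed in when it is done.

Besides the shell and the picture viewer there is one more tool, called after ">>>" in YAML: its name, and indented under it one key for each argument. servo_tool: Moves the arm, as the interface text tells. Its arguments: {"type":"object","properties":{"moves":{"type":"array"},"force":{"type":"number"}},"required":["moves"]}

```bash
mkdir -p pics; cat > h.py <<'E'
import numpy as np, cv2
from workcell import *
def world(p,c):
    R=np.array(c["R"]);t=np.array(c["t"]);return R.T@(np.array(p)-t)
E
python3 - <<'E'
from h import *
print(get_obs(), grasp_offset if not callable(grasp_offset) else grasp_offset())
for cn in ["scene","top"]:
    c=calibration(cn);im,d=camera(cn);cv2.imwrite(f"pics/{cn}0.png",im[:,:,::-1])
    for n in ["lever_face","lever_end","brake_lever","grip_mid","check_stand","stop_screw","oil_bottle","calliper","tape_black"]:
        for r in mark_of(n,cn)[:2]: print(cn,n,round(r["score"],2),world(r["xyz"],c).round(3))
E
```

```text
{'time': 0.0, 'q': array([-7.02459483e+01,  5.01095146e+00,  1.00338877e+01,  9.50982892e+01,
        8.18893878e-06,  9.00011125e+01]), 'qd': array([ 0.05741362, -0.06851984, -0.02035924, -0.02571842, -0.02676673,
        0.06198417]), 'joint_efforts': array([-2.02136757e-04, -5.20393610e+01,  4.64799356e+01,  1.66670285e-02,
        1.72499158e-04, -1.44438616e-05]), 'ee_pos': array([ 0.18581529, -0.51742328,  0.23057941]), 'tcp_rot': array([-1.79924647e+02, -6.72580351e-06,  1.97529392e+01]), 'wrist_force': array([ 0.08132785,  0.61733586, -0.11938788]), 'torque': array([-0.03304407, -0.03899949, -0.03125687]), 'grasp_force': 0.0, 'opening': 0.0854991424186509} 0.0187
scene lever_face 0.85 [ 0.467 -0.123  0.095]
scene lever_end 0.67 [ 0.444 -0.088  0.094]
scene brake_lever 0.95 [ 0.523 -0.196  0.096]
scene brake_lever 0.44 [ 0.542 -0.195  0.097]
scene grip_mid 0.61 [ 0.531 -0.099  0.091]
scene check_stand 0.82 [ 0.566 -0.3   -0.001]
scene stop_screw 0.57 [ 0.542 -0.198  0.098]
scene oil_bottle 0.6 [ 0.64  -0.218 -0.   ]
scene calliper 0.87 [ 0.446 -0.309 -0.001]
scene calliper 0.71 [ 0.641 -0.22   0.001]
scene tape_black 0.7 [ 0.436 -0.026 -0.002]
scene tape_black 0.57 [ 0.445 -0.089  0.096]
top lever_face 0.77 [ 0.464 -0.123  0.098]
top lever_end 0.77 [ 0.444 -0.091  0.095]
top brake_lever 0.77 [ 0.522 -0.194  0.098]
top grip_mid 0.69 [ 0.539 -0.093  0.093]
top check_stand 0.43 [ 0.44  -0.024 -0.005]
top stop_screw 0.72 [ 0.535 -0.092  0.092]
top stop_screw 0.62 [ 0.542 -0.197  0.093]
top oil_bottle 0.73 [ 0.637 -0.213 -0.002]
top calliper 0.62 [ 0.539 -0.195  0.092]
top tape_black 0.74 [ 0.44  -0.026 -0.004]
```

View pics/scene0.png

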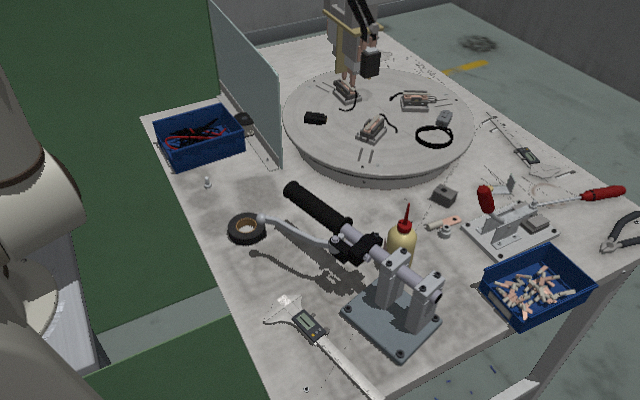

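View pics/top0.png

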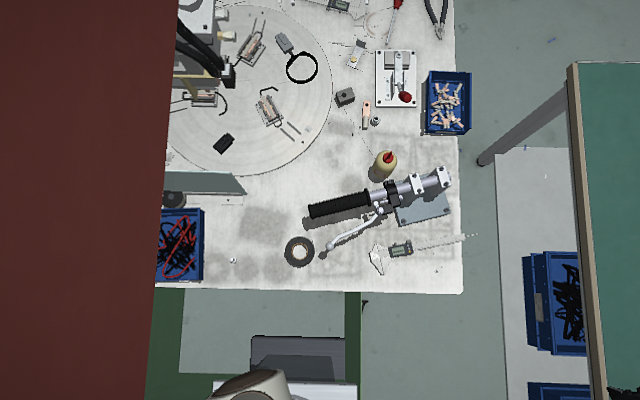

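The scene picture shows the lever's ball end at (266,218), and the tape just left of it. The grip runs from (290,188) to (350,225), and the calliper lies in front at about (300,320). The top view agrees: ball at (323,255), tape at (299,252). The network marks fit the given sizes (pivot to ball 0.131 m, height 0.095 m).

>>> servo_tool:
  moves:
    - [[0, 0, 0], [0.02, -0.016, 0], 0]
    - [[0, 0, 0], [0.02, -0.016, 0], 0]
    - [[0, 0, 0], [0.02, -0.016, 0], 0]
    - [[0, 0, 0], [0.02, -0.016, 0], 0]
    - [[0, 0, 0], [0.02, -0.016, 0], 0]
    - [[0, 0, 0], [0.02, -0.016, 0], 0]
    - [[0, 0, 0], [0.02, -0.016, 0], 0]
    - [[0, 0, 0], [0.02, -0.016, 0], 0]
    - [[0, 0, 0], [0.02, -0.016, 0], 0]
    - [[0, 0, 0], [0.02, -0.016, 0], 0]
    - [[0, 0, 0], [0.02, -0.016, 0], 0]
    - [[0, 0, 0], [0.02, -0.016, 0], 0]
  force: 60

```text
time: 2.2
ee_pos: [0.3473, -0.2549, 0.2314]
tcp_rot: [180.0, -0.0, 19.8]
wrist_force: [0.5, 0.1, 0.8]
opening: -0.0002
grasp_force: 0.0
```

>>> servo_tool:
  moves:
    - [[0, 0, 8], [0.02, -0.012, 0], 0]
    - [[0, 0, 8], [0, 0, 0], 0]
    - [[0, 0, 8], [0, 0, 0], 0]
    - [[0, 0, 8], [0, 0, 0], 0]
    - [[0, 0, 8], [0, 0, 0], 0]
    - [[0, 0, 8], [0, 0, 0], 0]
    - [[0, 0, 8], [0, 0, 0], 0]
    - [[0, 0, 8], [0, 0, 0], 0]
    - [[0, 0, 8], [0, 0, 0], 0]
    - [[0, 0, 8], [0, 0, 0], 0]
    - [[0, 0, 8], [0, 0, 0], 0]
    - [[0, 0, 0], [0, 0, 0], 0]

```text
time: 3.4
ee_pos: [0.2469, -0.3395, 0.2314]
tcp_rot: [-173.7, 1.7, -58.2]
wrist_force: [0.7, 1.1, 0.5]
opening: -0.0001
grasp_force: 0.0
```

```bash
python3 - <<'E'
from h import *
o=get_obs();print(o['time'],o['q'].round(1),o['ee_pos'],o['tcp_rot'],o['wrist_force'],o['opening'])
cn="wrist";c=calibration(cn);im,d=camera(cn);cv2.imwrite(f"pics/w0.png",im[:,:,::-1])
for n in ["lever_face","lever_end","brake_lever","grip_mid","push_bar","tape_black","calliper"]:
    for r in mark_of(n,cn)[:2]: print(cn,n,round(r["score"],2),world(r["xyz"],c).round(3))
E
```

```text
3.4 [-58.2 -11.2  -5.6  97.3   6.3 179.9] [ 0.2468543  -0.33952715  0.2313612 ] [-173.70874388    1.6749046   -58.18946372] [0.66039897 1.12232686 0.49206693] -7.445968887034622e-05
wrist lever_face 0.69 [ 0.57  -0.298  0.   ]
wrist lever_face 0.67 [ 0.47  -0.119  0.097]
wrist lever_end 0.97 [ 0.445 -0.095  0.092]
wrist brake_lever 0.86 [ 0.522 -0.191  0.096]
wrist brake_lever 0.44 [ 0.568 -0.296  0.001]
wrist grip_mid 0.66 [ 0.534 -0.095  0.092]
wrist grip_mid 0.64 [ 0.446 -0.315  0.003]
wrist push_bar 0.38 [ 0.445 -0.097  0.091]
wrist tape_black 0.62 [ 0.438 -0.025 -0.002]
wrist calliper 0.9 [ 0.45  -0.313  0.001]
```

>>> servo_tool:
  moves:
    - [[0, 0, -8], [0, 0, 0], 0]
    - [[0, 0, -8], [0, 0, 0], 0]
    - [[0, 0, -8], [0, 0, 0], 0]
    - [[0, 0, -8], [0, 0, 0], 0]
    - [[0, 0, -8], [0, 0, 0], 0]
    - [[0, 0, -8], [0, 0, 0], 0]
    - [[0, 0, -8], [0, 0, 0], 0]
    - [[0, 0, -8], [0, 0, 0], 0]
    - [[0, 0, -8], [0, 0, 0], 0]
    - [[0, 0, -8], [0, 0, 0], 0]
    - [[0, 0, -8], [0, 0, 0], 0]
    - [[0, 0, -8], [0, 0, 0], 0]

```text
time: 5.0
ee_pos: [0.2503, -0.3372, 0.2314]
tcp_rot: [-179.1, -6.4, 38.6]
wrist_force: [0.3, 0.3, 0.3]
opening: -0.0
grasp_force: 0.0
```

>>> servo_tool:
  moves:
    - [[0, 0, -8], [0, 0, 0], 0]
    - [[0, 0, -8], [0, 0, 0], 0]
    - [[0, 0, -8], [0, 0, 0], 0]
    - [[0, 0, -8], [0, 0, 0], 0]
    - [[0, 0, -8], [0, 0, 0], 0]
    - [[0, 0, -8], [0, 0, 0], 0]
    - [[0, 0, -8], [0, 0, 0], 0]
    - [[0, 0, -8], [0, 0, 0], 0]
    - [[0, 0, 0], [0, 0, 0], 0]

```text
time: 5.9
ee_pos: [0.2502, -0.3373, 0.2314]
tcp_rot: [174.6, -3.7, 102.6]
wrist_force: [-0.2, 0.2, 0.7]
opening: 0.0001
grasp_force: 0.0
```

```bash
python3 - <<'E'
from h import *
o=get_obs();print(o['time'],o['q'].round(1),o['ee_pos'],o['tcp_rot'],o['wrist_force'],o['opening'])
E
```

```text
5.9 [-57.7 -11.2  -5.6  97.3   6.3  19.8] [ 0.25020312 -0.33732005  0.231419  ] [174.63420751  -3.68251857 102.55779525] [-0.18904237  0.17435307  0.72769685] 0.0001266752947203732
```

View pics/w0.png

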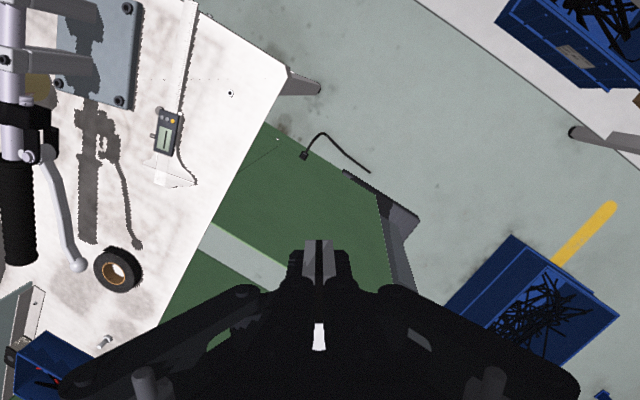

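The wrist view shows the lever from (30,150) to its ball at (80,265), the tape at (118,270), and the shut fingers at (318,265). The tool has tilted by about 6°, because joint 6 hit its limit, so I will level it.

```bash
cat > to.py <<'E'
from h import *
import sys
from scipy.spatial.transform import Rotation as R
def plan(p,yaw):
    o=get_obs();A=R.from_euler('xyz',o['tcp_rot'],degrees=True);B=R.from_euler('xyz',[180,0,yaw],degrees=True)
    print(o['time'],o['q'].round(1),o['ee_pos'].round(4),'F',o['wrist_force'].round(1))
    print('turn',(A.inv()*B).as_rotvec(degrees=True).round(2),'shift after turn',B.inv().apply(np.array(p)-o['ee_pos']).round(4))
plan([float(a) for a in sys.argv[1:4]],float(sys.argv[4]))
E
python3 to.py 0.43 -0.139 0.08 110
```

```text
5.9 [-57.7 -11.2  -5.6  97.3   6.3  19.8] [ 0.2502 -0.3373  0.2314] F [-0.2  0.2  0.7]
turn [ 5.6  -3.33 -7.61] shift after turn [0.1249 0.2368 0.1514]
```

>>> servo_tool:
  moves:
    - [[2.8, -1.67, -3.8], [0, 0, 0], 0]
    - [[2.8, -1.67, -3.8], [0, 0, 0], 0]
    - [[0, 0, 0], [0.0125, 0.024, 0], 0]
    - [[0, 0, 0], [0.0125, 0.024, 0], 0]
    - [[0, 0, 0], [0.0125, 0.024, 0], 0]
    - [[0, 0, 0], [0.0125, 0.024, 0], 0]
    - [[0, 0, 0], [0.0125, 0.024, 0], 0]
    - [[0, 0, 0], [0.0125, 0.024, 0], 0]
    - [[0, 0, 0], [0.0125, 0.024, 0], 0]
    - [[0, 0, 0], [0.0125, 0.024, 0], 0]
    - [[0, 0, 0], [0.0125, 0.024, 0], 0]
    - [[0, 0, 0], [0.0125, 0.021, 0], 0]

```text
time: 7.1
ee_pos: [0.4313, -0.1383, 0.2313]
tcp_rot: [-180.0, -0.0, 109.6]
wrist_force: [0.3, -0.1, -0.2]
opening: 0.0001
grasp_force: 0.0
```

```bash
python3 to.py 0.43 -0.139 0.08 110
```

```text
7.1 [-17.8  -8.2  -2.8  95.4  -0.   52.6] [ 0.4313 -0.1383  0.2313] F [ 0.3 -0.1 -0.2]
turn [-0.01 -0.   -0.4 ] shift after turn [-0.0002 -0.0015  0.1513]
```

>>> servo_tool:
  moves:
    - [[0, 0, 0], [0, -0.002, 0.025], 0]
    - [[0, 0, 0], [0, 0, 0.025], 0]
    - [[0, 0, 0], [0, 0, 0.025], 0]
    - [[0, 0, 0], [0, 0, 0.025], 0]
    - [[0, 0, 0], [0, 0, 0.025], 0]
    - [[0, 0, 0], [0, 0, 0.025], 0]
    - [[0, 0, 0], [0, 0, 0], 0]
    - [[0, 0, 0], [0, 0, 0], 0]

```text
time: 7.9
ee_pos: [0.4285, -0.1402, 0.0819]
tcp_rot: [-180.0, -0.0, 109.7]
wrist_force: [-0.6, 1.3, 0.3]
opening: -0.0003
grasp_force: 0.0
```

```bash
python3 - <<'E'
from h import *
o=get_obs();print(o['time'],o['ee_pos'],o['tcp_rot'],o['wrist_force'])
for cn in ["scene","wrist"]:
    c=calibration(cn);im,d=camera(cn)
    cv2.imwrite(f"pics/{cn}1.png",cv2.resize(im[120:300,180:440,::-1],None,fx=3,fy=3) if cn=="scene" else im[:,:,::-1])
    for n in ["lever_face","lever_end","brake_lever"]:
        for r in mark_of(n,cn)[:1]: print(cn,n,round(r["score"],2),world(r["xyz"],c).round(3))
E
```

```text
7.9 [ 0.42850392 -0.14016736  0.08186584] [-1.79974178e+02 -1.38317290e-02  1.09694461e+02] [-0.58180279  1.33009764  0.32733194]
scene lever_face 0.64 [ 0.464 -0.123  0.093]
scene brake_lever 0.85 [ 0.522 -0.195  0.097]
wrist lever_face 0.69 [ 0.468 -0.118  0.096]
wrist lever_end 0.71 [ 0.445 -0.095  0.093]
```

View pics/wrist1.png

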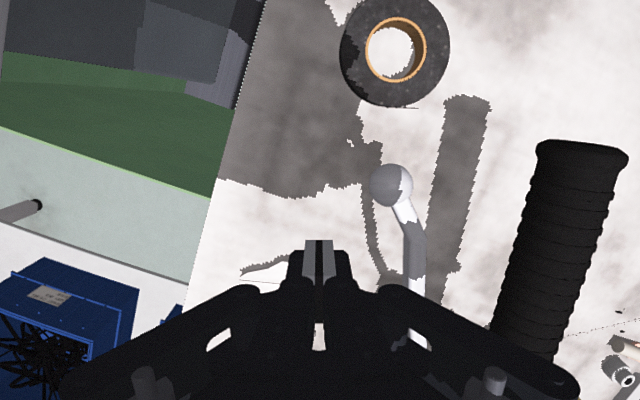

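View pics/scene1.png

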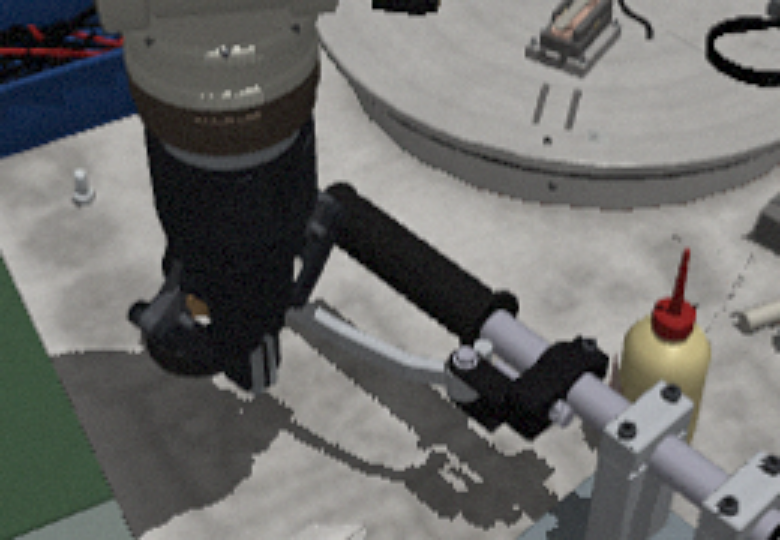

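The wrist picture shows the fingertips at (318,260), the lever ball at (392,185), the blade passing under the right linkage at (410,260), and the grip at (570,240). In the scene crop, the fingers at (260,370) are in front of the blade, with the linkage knuckles spreading sideways. I'll measure the clearance between those knuckles and the grip before pressing.

```bash
python3 - <<'E'
from h import *
from scipy.spatial.transform import Rotation as R
o=get_obs();T=R.from_euler('xyz',o['tcp_rot'],degrees=True)
c=calibration("wrist");im,d=camera("wrist");K=np.array(c["camera_matrix"]);D=np.array(c["dist"])
v,u=np.mgrid[230:400:2,60:600:2];u=u.ravel();v=v.ravel();z=d[v,u]
n=cv2.undistortPoints(np.stack([u,v],1).astype(float)[:,None],K,D)[:,0]
P=np.c_[n*z[:,None],z];W=(P-np.array(c["t"]))@np.array(c["R"])
L=T.inv().apply(W-o['ee_pos']);ok=(z>0)&(im[v,u].max(1)<90)&(L[:,2]<0.01)&(abs(L[:,0])<.06)
L=L[ok]
for a in np.arange(-.12,.01,.01):
    s=L[(L[:,2]>=a)&(L[:,2]<a+.01)]
    if len(s):print(round(a,2),len(s),'y',s[:,1].min().round(3),s[:,1].max().round(3),'x',s[:,0].min().round(3),s[:,0].max().round(3))
E
```

```text
-0.1 1121 y -0.061 0.06 x 0.009 0.021
-0.09 3276 y -0.062 0.062 x 0.001 0.018
-0.08 2602 y -0.057 0.056 x -0.009 0.018
-0.07 1346 y -0.049 0.048 x -0.009 0.017
-0.06 1552 y -0.04 0.04 x -0.01 0.014
-0.05 555 y -0.033 0.033 x -0.012 0.014
-0.04 148 y -0.014 0.113 x -0.016 0.024
-0.03 1860 y -0.013 0.122 x -0.049 0.025
-0.02 592 y -0.014 0.1 x -0.039 0.022
-0.01 130 y -0.013 0.1 x -0.04 0.017
```

The linkages spread only above z ≈ 0.122, and the grip top is at about 0.116. Up to there the fingers stay within ±14 mm, so the press is clear.

>>> servo_tool:
  moves:
    - [[0, 0, 0], [0.002, 0.005, 0], 0]
    - [[0, 0, 0], [0.002, 0.005, 0], 0]
    - [[0, 0, 0], [0, 0.005, 0], 0]
    - [[0, 0, 0], [0, 0.005, 0], 0]
    - [[0, 0, 0], [0, 0.005, 0], 0]
    - [[0, 0, 0], [0, 0.005, 0], 0]
    - [[0, 0, 0], [0, 0.003, 0], 0]
    - [[0, 0, 0], [0, 0, 0], 0]

```text
time: 9.15
ee_pos: [0.4579, -0.1253, 0.081]
tcp_rot: [-179.9, -0.1, 109.8]
wrist_force: [-4.9, 0.8, 0.7]
opening: 0.0004
grasp_force: 2.0
```

>>> servo_tool:
  moves:
    - [[0, 0, 0], [0, 0.003, 0], 0]
    - [[0, 0, 0], [0, 0.003, 0], 0]
    - [[0, 0, 0], [0, 0.003, 0], 0]
    - [[0, 0, 0], [0, 0, 0], 0]

```text
time: 9.55
ee_pos: [0.4659, -0.1221, 0.081]
tcp_rot: [-179.9, -0.1, 109.8]
wrist_force: [-6.9, 2.0, 0.4]
opening: 0.0
grasp_force: 2.8
```

>>> servo_tool:
  moves:
    - [[0, 0, 0], [0, 0.002, 0], 0]
    - [[0, 0, 0], [0, 0.002, 0], 0]
    - [[0, 0, 0], [0, 0.002, 0], 0]
    - [[0, 0, 0], [0, 0, 0], 0]

```text
time: 9.95
ee_pos: [0.4713, -0.12, 0.0809]
tcp_rot: [-179.9, -0.1, 109.8]
wrist_force: [-7.8, 3.4, 1.0]
opening: 0.0002
grasp_force: 3.3
```

>>> servo_tool:
  moves:
    - [[0, 0, 0], [0, 0.002, 0], 0]
    - [[0, 0, 0], [0, 0.002, 0], 0]
    - [[0, 0, 0], [0, 0, 0], 0]

```text
time: 10.25
ee_pos: [0.4748, -0.1185, 0.0809]
tcp_rot: [-179.9, -0.1, 109.8]
wrist_force: [-8.6, 3.0, 1.9]
opening: -0.0005
grasp_force: 4.0
```

>>> servo_tool:
  moves:
    - [[0, 0, 0], [0, 0.002, 0], 0]
    - [[0, 0, 0], [0, 0, 0], 0]

```text
time: 10.45
ee_pos: [0.4763, -0.1178, 0.0808]
tcp_rot: [-179.8, -0.1, 109.8]
wrist_force: [-11.4, 3.9, 2.7]
opening: 0.0001
grasp_force: 5.1
```

>>> servo_tool:
  moves:
    - [[0, 0, 0], [0, 0.002, 0], 0]
    - [[0, 0, 0], [0, 0, 0], 0]

```text
time: 10.65
ee_pos: [0.4777, -0.1172, 0.0808]
tcp_rot: [-179.8, -0.2, 109.8]
wrist_force: [-12.5, 3.5, 4.5]
opening: -0.0004
grasp_force: 6.3
```

>>> servo_tool:
  moves:
    - [[0, 0, 0], [0, 0.002, 0], 0]
    - [[0, 0, 0], [0, 0, 0], 0]

```text
time: 10.85
ee_pos: [0.4792, -0.1166, 0.0808]
tcp_rot: [-179.7, -0.2, 109.8]
wrist_force: [-15.1, 3.1, 4.8]
opening: -0.0
grasp_force: 7.5
```

>>> servo_tool:
  moves:
    - [[0, 0, 0], [0, 0, 0], 0]
    - [[0, 0, 0], [0, 0, 0], 0]

```text
time: 11.05
ee_pos: [0.4791, -0.1166, 0.0808]
tcp_rot: [-179.7, -0.2, 109.8]
wrist_force: [-15.2, 3.3, 5.1]
opening: -0.0005
grasp_force: 7.5
```

```bash
python3 - <<'E'
from h import *
o=get_obs();print(o['time'],o['ee_pos'],o['wrist_force'])
for cn in ["wrist","scene","top"]:
    c=calibration(cn);im,d=camera(cn)
    if cn=="wrist":cv2.imwrite(f"pics/w2.png",im[:,:,::-1])
    for n in ["lever_face","lever_end"]:
        for r in mark_of(n,cn)[:1]: print(cn,n,round(r["score"],2),world(r["xyz"],c).round(3))
E
```

```text
11.05 [ 0.47911609 -0.11659503  0.08075857] [-15.20543069   3.33469054   5.06164051]
wrist lever_face 0.94 [ 0.495 -0.109  0.096]
wrist lever_end 0.87 [ 0.482 -0.075  0.095]
scene lever_face 0.62 [ 0.494 -0.113  0.095]
top lever_face 0.52 [ 0.573 -0.296 -0.005]
```

View pics/w2.png

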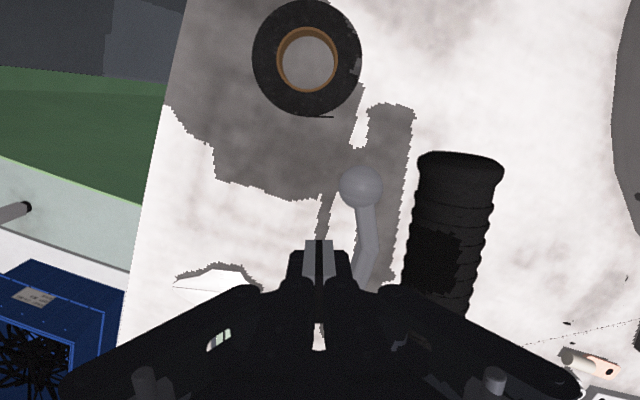

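The lever face has moved about 30 mm and the ball about 41 mm (roughly 0.32 rad). The picture shows the ball at (360,187), clear of the grip at (450,230). The 15 N push is well above the spring, so the lever is on the stop. I'll push a little firmer, hold, then release.

>>> servo_tool:
  moves:
    - [[0, 0, 0], [0, 0.002, 0], 0]
    - [[0, 0, 0], [0, 0, 0], 0]
    - [[0, 0, 0], [0, 0, 0], 0]
    - [[0, 0, 0], [0, 0, 0], 0]

```text
time: 11.9
ee_pos: [0.4806, -0.116, 0.0807]
tcp_rot: [-179.7, -0.2, 109.8]
wrist_force: [-18.0, 3.0, 6.6]
opening: -0.0002
grasp_force: 8.8
```

```bash
python3 - <<'E'
from h import *
c=calibration("wrist");im,d=camera("wrist")
for n in ["lever_face","lever_end"]:
    for r in mark_of(n,"wrist")[:1]: print(n,round(r["score"],2),world(r["xyz"],c).round(3))
E
```

```text
lever_face 0.74 [ 0.495 -0.104  0.094]
lever_end 0.88 [ 0.484 -0.076  0.095]
```

The lever stays put while the force rises, so it is solid on the stop. Now I'll release it.

>>> servo_tool:
  moves:
    - [[0, 0, 0], [0, -0.01, 0], 0]
    - [[0, 0, 0], [0, -0.01, 0], 0]
    - [[0, 0, 0], [0, -0.01, 0], 0]
    - [[0, 0, 0], [0, -0.01, 0], 0]
    - [[0, 0, 0], [0, -0.01, 0], 0]
    - [[0, 0, 0], [0, 0, 0], 0]
    - [[0, 0, 0], [0, 0, 0], 0]
    - [[0, 0, 0], [0, 0, 0], 0]
    - [[0, 0, 0], [0, 0, 0], 0]
    - [[0, 0, 0], [0, 0, 0], 0]

```text
time: 13.05
ee_pos: [0.4368, -0.1332, 0.0813]
tcp_rot: [-180.0, -0.0, 109.8]
wrist_force: [0.8, -0.9, -0.1]
opening: 0.0
grasp_force: 0.0
```

```bash
python3 - <<'E'
from h import *
c=calibration("wrist");im,d=camera("wrist")
for n in ["lever_face","lever_end"]:
    for r in mark_of(n,"wrist")[:1]: print(n,round(r["score"],2),world(r["xyz"],c).round(3))
E
```

```text
lever_face 0.82 [ 0.467 -0.12   0.095]
lever_end 0.86 [ 0.446 -0.097  0.093]
```

The lever is right out again, with no contact. Now the second press, by the same amount (50 mm, slowing towards the stop).

>>> servo_tool:
  moves:
    - [[0, 0, 0], [0, 0.005, 0], 0]
    - [[0, 0, 0], [0, 0.005, 0], 0]
    - [[0, 0, 0], [0, 0.005, 0], 0]
    - [[0, 0, 0], [0, 0.005, 0], 0]
    - [[0, 0, 0], [0, 0.005, 0], 0]
    - [[0, 0, 0], [0, 0.005, 0], 0]
    - [[0, 0, 0], [0, 0.004, 0], 0]
    - [[0, 0, 0], [0, 0.004, 0], 0]
    - [[0, 0, 0], [0, 0.002, 0], 0]
    - [[0, 0, 0], [0, 0.002, 0], 0]
    - [[0, 0, 0], [0, 0.002, 0], 0]
    - [[0, 0, 0], [0, 0, 0], 0]

```text
time: 14.4
ee_pos: [0.4763, -0.1175, 0.0807]
tcp_rot: [-179.8, -0.2, 109.8]
wrist_force: [-10.0, 3.6, 3.5]
opening: 0.0001
grasp_force: 5.1
```

>>> servo_tool:
  moves:
    - [[0, 0, 0], [0, 0.002, 0], 0]
    - [[0, 0, 0], [0, 0.002, 0], 0]
    - [[0, 0, 0], [0, 0.002, 0], 0]
    - [[0, 0, 0], [0, 0, 0], 0]
    - [[0, 0, 0], [0, 0, 0], 0]
    - [[0, 0, 0], [0, 0, 0], 0]

```text
time: 15.0
ee_pos: [0.4807, -0.1157, 0.0806]
tcp_rot: [-179.6, -0.2, 109.8]
wrist_force: [-17.8, 2.4, 7.1]
opening: -0.0002
grasp_force: 8.7
```

```bash
python3 - <<'E'
from h import *
c=calibration("wrist");im,d=camera("wrist")
for n in ["lever_face","lever_end"]:
    for r in mark_of(n,"wrist")[:1]: print(n,round(r["score"],2),world(r["xyz"],c).round(3))
print(get_obs()['wrist_force'])
E
```

```text
lever_face 0.93 [ 0.497 -0.105  0.096]
lever_end 0.86 [ 0.485 -0.075  0.094]
[-17.97706519   2.3723683    6.90103427]
```

The lever is back at the same stop position with a steady push of about 18 N, so I'm handing in.

```bash
python3 -c "
from workcell import *
print(job_done())"
```

```text
the job is handed in; nothing more can be done
None
```

I pressed the lever to its stop, let it spring right back out, then pressed it in again and handed the job in with about 18 N still holding it against the stop; the hand-in returned no verdict.

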